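# Pile the closet totes on the accessory box

## Robot

A 6-joint arm with a two-finger parallel gripper is mounted at the origin on the work surface. World frame = base frame: x ahead of the robot, y to its left, z up, the work surface at z = 0. Lengths are in m, angles in rad, forces in N, time in s.
With the tool pointing down it reaches from about 0.375 to 0.975 m from the base axis. Payload 3.8 kg.
Tool frame: the origin (TCP) lies between the finger pads; the fingertips stand 17 mm ahead of it and the grasp point (between the pads) lies 2 mm behind it; z points along the fingers, y is the direction in which the jaws open and shut (so a half turn about z gives the same grasp; the last joint's range is limited). The gripper opens to 88 mm and grips with 3 to 60 N. Pads are 18 mm wide; open, the fingers measure 123 mm over their backs; the gripper's body (75 mm by 187 mm) begins 45 mm behind the grasp point.
Start: joints at [-1.342, 0.264, 1.604, -0, 1.274, -0.037], TCP at [0.177, -0.651, 0.256] pointing down, gripper open.
Joint ranges: [-2.63, 2.63], [-0.94, 2.18], [0.31, 2.57], [-1.31, 4.45], [0, 2.66], [-2.55, 2.55]. Speed limits (rad/s): [2.57, 2.57, 3.14, 3.14, 3.14, 3.14].

## Interface

Orientations are given as a 3x3 rotation matrix whose columns are the frame's x, y, z axes.
In Python, from plant import ctrl, open_gripper, gripper_close, kinematics, cams, workorder, read_t, read_qpos, read_qd, read_tau, read_position, read_tool_rot, read_contact_force, read_wrist_torque, read_width gives the robot as it stands. The module is installed in compiled form; this text tells all that it offers. Calls block until the motion is done:
- ctrl.reach(position, orientation): joint-space move of the TCP to a pose.
- ctrl.move_l(position, velocity=0.15, rot=None): straight line of the TCP; rot=None keeps the orientation; velocity is the mean speed in m/s.
- ctrl.goto_joints(angles): joint-space move.
- open_gripper() and gripper_close(grasp_force=None): open the fingers fully, or close them until they stop; grasp_force is the grip in N (None keeps the last).
- ctrl.sleep(seconds).
- kinematics.solve_ik(position, orientation): joint angles nearest the present ones, or None.
- cams.camera(name): name is "scene" or "top" or "wrist"; returns a dict with "img" (384x512x3 uint8, blue, green, red), "K" (3x3 intrinsics, pixels), "R" (3x3) and "t" (3): a world point X has camera coordinates R X + t; the wrist camera has in their place "tool_from_camera" (4x4, takes a point from camera to tool coordinates, whose origin is the TCP and whose axes are the flange's). Camera axes: x right, y down, z forward; pixel columns grow to the right and rows downward; lengths in m; the calibration is good to about 2 mm. A picture is of the moment at which its call begins: read the wrist's pose just before it. There is no depth.
A pose or a line that the arm cannot do raises ctrl.MotionError and nothing moves.
- workorder.sign_off(): hands the job in, once; it reports no verdict.
Readings, each from a call of its own:
- read_t(): time.
- read_qpos(): joint angles.
- read_qd(): joint speeds.
- read_tau(): joint torques, N m.
- read_position(): TCP position.
- read_tool_rot(): TCP orientation.
- read_contact_force(): force on the tool from outside, world axes, zero at the start.
- read_wrist_torque(): the same for the moment, N m.
- read_width(): opening from 0.0 (shut) to 1.0 (fully open).
Only numpy, scipy, OpenCV 4.12 (cv2) and the standard library are available. Lean on these libraries where they do the work, as an engineer would, in place of code of your own. Each camera call takes 0.05 s, during which the arm holds its last target. There are 200 camera calls.

## Task

Put the pill organizer into the open wooden box and gently lower the box's cover until it rests level on its stop. Then stand the deep tote upright on the middle of the cover and pile every shallow tote on top of it in one straight stack, each turned end for end to the one below (pull tabs at alternate ends) so that it stands on the ledges and does not nest. Leave the dispenser, the dish and the valet tray where they are.

Things in the scene. Friction and masses are not known exactly. Their poses are not given: they have to be found in the camera images.
- organizer: closed pill organizer of white plastic, a flat bar 120 mm long (x) by 34 mm wide (y) by 24 mm high, about 90 g, lying on the shelf. Origin: centre of its underside, z up
- box: dark wooden box, fixed to the shelf: 170 mm deep (x) by 180 mm wide (y), walls 6 mm thick, rim 55 mm above the shelf, inner floor 6 mm above it. Origin: centre of its underside; its -x side is the front, towards the robot; the cover is hinged on its +x rim
- cover (a joint): angle of the box's cover, rad: 0 = closed, level on its stop, 1.57 = upright, 1.9 = fully open; starts open. The hinge is stiff (about 0.45 N m of friction), so the cover stays at whatever angle it is left; 5 N at the tab moves it
- cover_hinge (a point): point on the cover's hinge line, in the middle of the box's far rim, 55 mm above the shelf; the hinge line runs along the box's y. The cover is a dark wooden board 170 by 180 mm, 10 mm thick, 350 g
- cover_tab (a point): grip point on the brass tab on the middle of the cover's free edge, 30 mm out from that edge, 200 mm from the hinge line and 5 mm up from the cover's underside; the tab is 32 mm wide (along the box's y), sticks out 45 mm from the edge and is 10 mm thick, and can be gripped across its 32 mm. With the cover closed it sticks out in front of the box
- cover_mid (a point): centre of the cover's outer face (its top when closed, then 65 mm above the shelf); axes as the box's when closed
- deep: the deep tote, always present, the only tall one: white plastic stack-nest tote, open-topped, rim 120 mm long (x) by 64 mm wide (y), 75 mm tall, about 240 g, standing upright. Origin: centre of its underside; x towards the end with the pull tab, z up. The rim is an upright band 28 mm deep with 4 mm walls (grip it across its 64 mm); below it the body is narrower, 106 mm long, 51 mm over the feet
- deep_tab (a point): outer part of the deep tote's pull tab (flat, 30 mm wide, sticks out 14 mm at rim height, on one end only), 67 mm from the origin along +x, 75 mm up. All totes: 14 mm long feet run down the long sides at x = +44 and -24 mm; inside the rim 14 mm long ledges, tops 7 mm below the rim, stand at x = -44 and +24 mm. Right-stacked on it a tote's underside is 68 mm above the deep tote's; nested, 47
- tote1: a shallow tote, may be absent: white plastic stack-nest tote, open-topped, rim 120 mm long (x) by 64 mm wide (y), 50 mm tall, about 160 g, standing upright. Origin: centre of its underside; x towards the end with the pull tab, z up. The rim is an upright band 28 mm deep with 4 mm walls (grip it across its 64 mm); below it the body is narrower, 106 mm long, 51 mm over the feet
- tote1_tab (a point): outer part of this tote's pull tab, 67 mm from its origin along +x, 50 mm up. Turned end for end to the tote below, its feet land on the ledges and it stacks, underside 7 mm below the lower rim (43 mm above a shallow tote's underside), with 2.5 to 3 mm play each way; the same way round it drops past the ledges and nests, underside 28 mm below the lower rim
- tote2: a shallow tote, may be absent: white plastic stack-nest tote, open-topped, rim 120 mm long (x) by 64 mm wide (y), 50 mm tall, about 160 g, standing upright. Origin: centre of its underside; x towards the end with the pull tab, z up. The rim is an upright band 28 mm deep with 4 mm walls (grip it across its 64 mm); below it the body is narrower, 106 mm long, 51 mm over the feet
- tote2_tab (a point): outer part of this tote's pull tab, 67 mm from its origin along +x, 50 mm up. Turned end for end to the tote below, its feet land on the ledges and it stacks, underside 7 mm below the lower rim (43 mm above a shallow tote's underside), with 2.5 to 3 mm play each way; the same way round it drops past the ledges and nests, underside 28 mm below the lower rim
- tote3: a shallow tote, may be absent: white plastic stack-nest tote, open-topped, rim 120 mm long (x) by 64 mm wide (y), 50 mm tall, about 160 g, standing upright. Origin: centre of its underside; x towards the end with the pull tab, z up. The rim is an upright band 28 mm deep with 4 mm walls (grip it across its 64 mm); below it the body is narrower, 106 mm long, 51 mm over the feet
- tote3_tab (a point): outer part of this tote's pull tab, 67 mm from its origin along +x, 50 mm up. Turned end for end to the tote below, its feet land on the ledges and it stacks, underside 7 mm below the lower rim (43 mm above a shallow tote's underside), with 2.5 to 3 mm play each way; the same way round it drops past the ledges and nests, underside 28 mm below the lower rim
- dispenser: bystander: clear plastic push dispenser of hair ties, 74 mm across, 119 mm tall, standing on the shelf; origin at the centre of its underside
- dish: bystander: round glass dish, 110 mm across, 32 mm high; origin at the centre of its underside
- valet_tray: bystander: wooden valet tray 120 by 200 mm, 28 mm high, with a steel tie clip in it; origin at the centre of its underside
Mind the look-alikes: they are no part of the job. Leave any purple look-alike of the tote1 alone.

How it is judged:
On the way, in this order (a step that is already met when the one before it is completed fails the run):
1. the pill organizer lies inside the box, the cover still open (x of organizer in the frame of box between -0.085 and 0.085 m and y of organizer in the frame of box between -0.09 and 0.09 m and z of organizer in the frame of box between 0 and 0.035 m and linear speed of organizer below 0.03 m/s and value of joint cover above 0.3 rad), for 0.2 s.
2. the cover is down on its stop with the organizer inside (x of organizer in the frame of box between -0.085 and 0.085 m and y of organizer in the frame of box between -0.09 and 0.09 m and z of organizer in the frame of box between 0 and 0.035 m and value of joint cover below 0.03 rad and velocity of joint cover above -0.05 rad/s), for 0.3 s.
3. the deep tote stands upright on the middle of the closed cover (value of joint cover below 0.03 rad and horizontal distance between deep and cover_mid below 0.035 m and angle between deep's own z axis and vertical below 0.04 rad and z of deep in the frame of cover_mid between -0.004 and 0.005 m and linear speed of deep below 0.03 m/s), for 0.3 s.
At the end, for the whole second after the job is handed in: Organizer in the box; cover closed within 0.03 rad; deep tote upright on it within 35 mm of its centre; every shallow tote at rest in one stack on it, undersides 68, 111, 154 mm (each within 4 mm) above the deep one's, within 14, 20, 26 mm sideways, tabs at alternate ends (x of organizer in the frame of box between -0.085 and 0.085 m and y of organizer in the frame of box between -0.09 and 0.09 m and z of organizer in the frame of box between 0 and 0.035 m and value of joint cover below 0.03 rad and horizontal distance between deep and cover_mid below 0.035 m and angle between deep's own z axis and vertical below 0.04 rad and z of deep in the frame of cover_mid between -0.004 and 0.005 m and ((z of tote1 in the frame of deep between 0.064 and 0.072 m and horizontal distance between tote1 and deep below 0.014 m and x of tote1_tab in the frame of deep below -0.04 m and angle between tote1's own z axis and vertical below 0.05 rad and linear speed of tote1 below 0.03 m/s) or (z of tote1 in the frame of deep between 0.107 and 0.115 m and horizontal distance between tote1 and deep below 0.02 m and x of tote1_tab in the frame of deep above 0.04 m and angle between tote1's own z axis and vertical below 0.05 rad and linear speed of tote1 below 0.03 m/s) or (z of tote1 in the frame of deep between 0.15 and 0.158 m and horizontal distance between tote1 and deep below 0.026 m and x of tote1_tab in the frame of deep below -0.04 m and angle between tote1's own z axis and vertical below 0.05 rad and linear speed of tote1 below 0.03 m/s)) and ((z of tote2 in the frame of deep between 0.064 and 0.072 m and horizontal distance between tote2 and deep below 0.014 m and x of tote2_tab in the frame of deep below -0.04 m and angle between tote2's own z axis and vertical below 0.05 rad and linear speed of tote2 below 0.03 m/s) or (z of tote2 in the frame of deep between 0.107 and 0.115 m and horizontal distance between tote2 and deep below 0.02 m and x of tote2_tab in the frame of deep above 0.04 m and angle between tote2's own z axis and vertical below 0.05 rad and linear speed of tote2 below 0.03 m/s) or (z of tote2 in the frame of deep between 0.15 and 0.158 m and horizontal distance between tote2 and deep below 0.026 m and x of tote2_tab in the frame of deep below -0.04 m and angle between tote2's own z axis and vertical below 0.05 rad and linear speed of tote2 below 0.03 m/s)) and ((z of tote3 in the frame of deep between 0.064 and 0.072 m and horizontal distance between tote3 and deep below 0.014 m and x of tote3_tab in the frame of deep below -0.04 m and angle between tote3's own z axis and vertical below 0.05 rad and linear speed of tote3 below 0.03 m/s) or (z of tote3 in the frame of deep between 0.107 and 0.115 m and horizontal distance between tote3 and deep below 0.02 m and x of tote3_tab in the frame of deep above 0.04 m and angle between tote3's own z axis and vertical below 0.05 rad and linear speed of tote3 below 0.03 m/s) or (z of tote3 in the frame of deep between 0.15 and 0.158 m and horizontal distance between tote3 and deep below 0.026 m and x of tote3_tab in the frame of deep below -0.04 m and angle between tote3's own z axis and vertical below 0.05 rad and linear speed of tote3 below 0.03 m/s))); the robot touches nothing.
It fails at once if the cover is slammed: faster than 1 rad/s while within 0.2 rad of its stop (value of joint cover below 0.2 rad and velocity of joint cover below -1 rad/s).
It fails at once if the dispenser is moved more than 40 mm (distance of dispenser from where it was at the start of the episode above 0.04 m).
It fails at once if the dish is moved more than 40 mm (distance of dish from where it was at the start of the episode above 0.04 m).
It fails at once if the valet_tray is moved more than 40 mm (distance of valet_tray from where it was at the start of the episode above 0.04 m).
Of tote1, tote2, tote3 only 2 to 3 are there at a start; the rules pass over those that are not, and their reading is None.
At some moment in a run one of organizer may be knocked a few centimetres aside while the robot is not near it.
Once in a run the grip may slacken for a moment while it holds something.
It also fails if it takes over 210 s, if anything falls off the work surface, if the arm or the gripper's body presses on something with over 40 N, if the wrist force passes 120 N, or if a joint passes its speed limit or range.

## Working session

There is one attempt and no reset: what is moved stays moved. The work goes in short steps, each a Python script; the robot and the scene stay as the last script left them, time stands still between calls to the robot, and variables do not carry over. Pictures are saved under pics/ and viewed, about 12 in all and at most 16, crops included, and the job is handed in when it is done.

```bash
mkdir -p pics; ls; python3 - <<'E'
from plant import *
import cv2, numpy as np
for n in("scene","top"):
    c=cams.camera(n); cv2.imwrite(f"pics/{n}0.png",c["img"])
    print(n,c["K"].tolist(),c["R"].round(4).tolist(),c["t"].round(4).tolist())
    np.savez(f"cam_{n}.npz",K=c["K"],R=c["R"],t=c["t"])
c=cams.camera("wrist");print(c["K"].tolist(),c["tool_from_camera"].tolist());print(read_t(),read_position(),read_tool_rot())
E
```

```text
pics
scene [[455.3849403482601, 0.0, 259.4504870835073], [0.0, 455.3849403482601, 194.33622152449013], [0.0, 0.0, 1.0]] [[0.0466, 0.9988, -0.0162], [0.6648, -0.0431, -0.7458], [-0.7456, 0.024, -0.666]] [0.0183, -0.2654, 1.6696]
top [[392.1735478920775, 0.0, 253.31517286054003], [0.0, 392.1735478920775, 193.15592303662893], [0.0, 0.0, 1.0]] [[0.0021, -1.0, 0.0026], [-0.9983, -0.0022, -0.0574], [0.0574, -0.0025, -0.9983]] [-0.0632, 0.5096, 1.3436]
[[265.0354042191395, 0.0, 255.74948191415703], [0.0, 265.0354042191395, 187.81243355020283], [0.0, 0.0, 1.0]] [[-0.0010811039526586064, -0.9549114908741356, -0.2968886589460381, 0.07638095152785243], [0.999999414825211, -0.0010206199534051727, -0.0003587257225655771, -0.0004187487956680558], [3.954082529001974e-05, -0.2968888730340767, 0.9549120354802724, -0.1302065019385651], [0.0, 0.0, 0.0, 1.0]]
0.15 [ 0.17717073 -0.65078345  0.25465602] [[ 9.64886243e-01  2.62667783e-01 -4.17364768e-04]
 [ 2.62668109e-01 -9.64884687e-01  1.73366755e-03]
 [ 5.26697389e-05 -1.78242038e-03 -9.99998410e-01]]
```

View pics/top0.png

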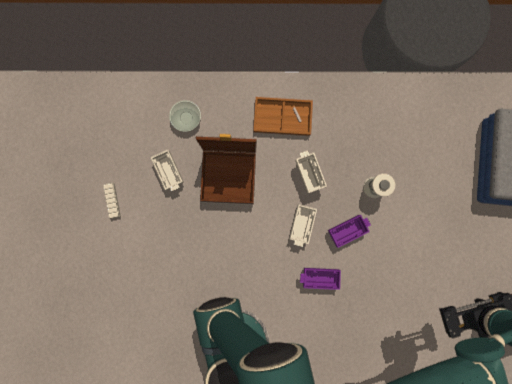

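View pics/scene0.png

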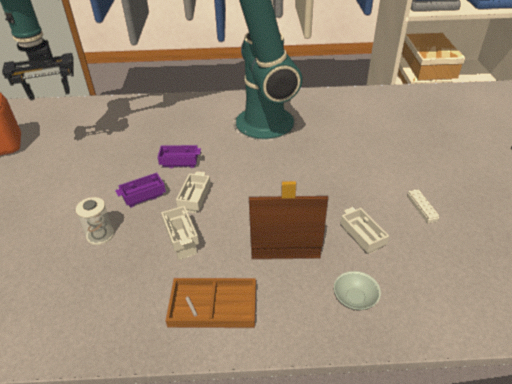

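The top view shows the organizer at about (111,201), the box at (229,175) with the cover hinged on its far side, and white totes at (166,172), (311,173) and (303,227). There are purple decoys at (348,232) and (321,279), the dispenser at (380,186), the dish at (185,117) and the tray at (283,116). So one tote is the deep one and two are shallow. I'll zoom in next.

```bash
cat > h.py <<'E'
import numpy as np, cv2
from plant import *
def ray(n,u,v,z):
    c=np.load(f"cam_{n}.npz");K,R,t=c["K"],c["R"],c["t"]
    d=R.T@np.linalg.solve(K,[u,v,1.]);o=-R.T@t
    return (o+d*(z-o[2])/d[2])[:2]
def proj(n,X):
    c=np.load(f"cam_{n}.npz");p=c["K"]@(c["R"]@np.asarray(X,float)+c["t"]);return p[:2]/p[2]
def down(yaw):
    "tool down; yaw = direction of tool x; jaws open perpendicular to it"
    c,s=np.cos(yaw),np.sin(yaw);return np.array([[c,s,0],[s,-c,0],[0,0,-1.]])
def wrist():
    p=np.array(read_position());R=np.array(read_tool_rot());c=cams.camera("wrist")
    return c["img"],c["K"],R,p,c["tool_from_camera"]
def wray(w,u,v,z):
    _,K,R,p,T=w;d=R@T[:3,:3]@np.linalg.solve(K,[u,v,1.]);o=p+R@T[:3,3]
    return (o+d*(z-o[2])/d[2])[:2]
def wproj(w,X):
    _,K,R,p,T=w;q=T[:3,:3].T@(R.T@(np.asarray(X,float)-p)-T[:3,3]);q=K@q;return q[:2]/q[2]
E
python3 - <<'E'
import cv2,numpy as np
a=cv2.imread("pics/top0.png")
s=cv2.resize(a[85:215,95:275],None,fx=4.4,fy=4.4,interpolation=cv2.INTER_CUBIC); cv2.imwrite("pics/c1.png",s)
b=cv2.imread("pics/scene0.png")
x=cv2.resize(a[145:255,285:400],None,fx=3.4,fy=3.4,interpolation=cv2.INTER_CUBIC)
y=cv2.resize(b[165:262,150:262],(391,374),interpolation=cv2.INTER_CUBIC)
cv2.imwrite("pics/c2.png",np.hstack([x[:374],y]))
E
```

```text
(no output)
```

View pics/c1.png

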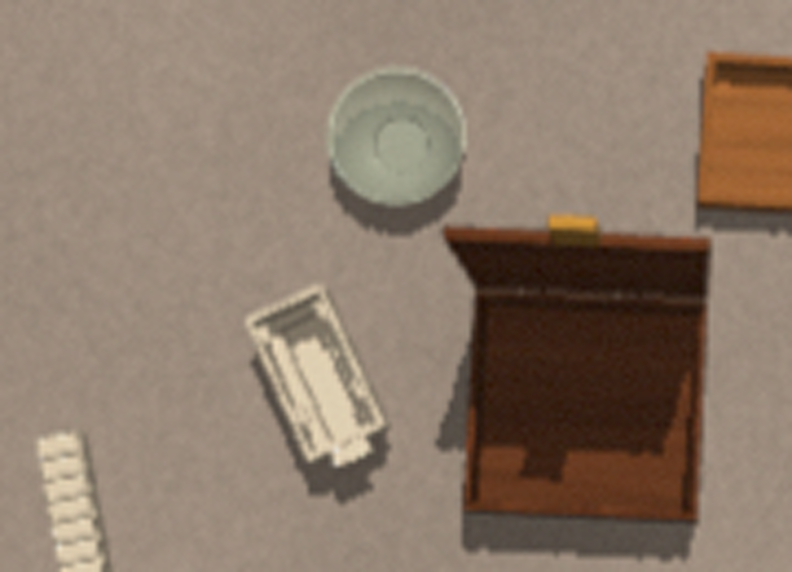

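View pics/c2.png

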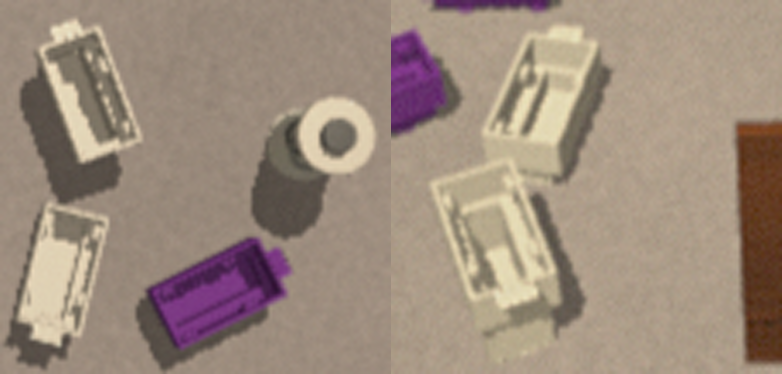

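Deep tote is the upper right one, since it has the tallest side in the scene view; its tab points away from the robot. I'll compute the poses from the crop corners.

```bash
python3 - <<'E'
from h import *
c1=lambda u,v:(95+(u-1.7)/4.4,85+(v-1.7)/4.4)
c2=lambda u,v:(285+(u-1.2)/3.4,145+(v-1.2)/3.4)
def show(n,f,pts,z,tab=None):
    P=np.array([ray("top",*f(*p),z) for p in pts]); c=P.mean(0)
    L=[np.linalg.norm(P[i]-P[(i+1)%4]) for i in range(4)]
    print(n,c.round(3),"sides",np.round(L,3),end=" ")
    # long axis
    i=0 if L[0]+L[2]>L[1]+L[3] else 1
    d=P[i+1]-P[i]+P[(i+2)%4]-P[(i+3)%4]
    if tab:
        t=ray("top",*f(*tab),z); d=d*np.sign(d@(t-c)); print("tab",np.linalg.norm(t-c).round(3),end=" ")
    print("yaw",np.degrees(np.arctan2(d[1],d[0])).round(1))
show("A",c1,[(246,321),(322,286),(386,427),(312,463)],.05,(352,453))
show("deep",c2,[(38,52),(98,24),(142,140),(84,161)],.075,(66,28))
show("B",c2,[(46,203),(108,215),(80,340),(18,328)],.05,(45,335))
show("org",lambda u,v:(u,v),[(103.5,184.5),(113.5,183.2),(119,217),(109,219)],.024)
f=c1
F=[ray("top",*f(*p),.055) for p in [(465,513),(696,520)]]
print("front",F,np.linalg.norm(F[0]-F[1]))
B=[ray("top",*f(*p),.055) for p in [(477,296),(706,302)]];print("back",B)
T=[ray("scene",u,v,0.055) for u,v in [(251,258),(321,258)]];print("scene back bottom z0.055",T)
E
```

```text
A [0.587 0.232] sides [0.064 0.12  0.063 0.121] tab 0.067 yaw -154.7
deep [ 0.576 -0.254] sides [0.065 0.121 0.06  0.116] tab 0.069 yaw 21.4
B [ 0.403 -0.23 ] sides [0.062 0.126 0.062 0.126] tab 0.065 yaw 167.1
org [0.482 0.426] sides [0.035 0.118 0.035 0.12 ] yaw -169.6
front [array([0.47997384, 0.11589382]), array([ 0.4750142 , -0.06028366])] 0.17624727408626528
back [array([0.64676636, 0.10831905]), array([ 0.64255955, -0.06760669])]
scene back bottom z0.055 [array([ 0.69110716, -0.07037535]), array([0.7014157 , 0.10041391])]
```

```bash
cat >> h.py <<'E'
def besty(p,yaw):
    "of yaw and yaw+pi the one with the last joint nearer its middle"
    best=None
    for y in (yaw,yaw+np.pi):
        q=kinematics.solve_ik(np.asarray(p,float),down(y))
        if q is not None and (best is None or abs(q[5])<best[0]): best=(abs(q[5]),y)
    return best[1]
def over(p,yaw,zs=.40):
    "travel at safe height to above p, then down to p"
    c=np.array(read_position())
    if c[2]<zs-.01: ctrl.move_l([c[0],c[1],zs],velocity=.3)
    ctrl.reach([p[0],p[1],zs],down(yaw)); ctrl.move_l(list(p),velocity=.3)
def snap(name):
    w=wrist();cv2.imwrite(f"pics/{name}.png",w[0]);np.savez(f"pics/{name}.npz",K=w[1],R=w[2],p=w[3],T=w[4]);return w
def load(name):
    d=np.load(f"pics/{name}.npz");return (cv2.imread(f"pics/{name}.png"),d["K"],d["R"],d["p"],d["T"])
E
python3 - <<'E'
from h import *
p=[.482,.426,.22]; y=besty(p,np.radians(10.4)); print(np.degrees(y))
over(p,y); snap("org"); print(read_t(),read_position(),read_qpos().round(2) )
# segment bright blob
im,*_=w=load("org"); hsv=cv2.cvtColor(im,cv2.COLOR_BGR2HSV)
m=((hsv[...,2]>175)&(hsv[...,1]<75)).astype(np.uint8)
cs,_=cv2.findContours(cv2.morphologyEx(m,cv2.MORPH_CLOSE,np.ones((5,5))),0,2)
for c in sorted(cs,key=cv2.contourArea)[-3:]:
    b=cv2.boxPoints(cv2.minAreaRect(c)); P=np.array([wray(w,*q,.024) for q in b]); print(cv2.contourArea(c),b.round().tolist(),P.round(3).tolist(),P.mean(0).round(4))
E
```

```text
190.39999999999998
5.4667 [0.48340195 0.42699622 0.22280028] [ 0.68  0.23  1.71 -0.    1.2  -1.07]
8.5 [[62.0, 212.0], [64.0, 211.0], [67.0, 217.0], [65.0, 218.0]] [[0.586, 0.183], [0.584, 0.186], [0.593, 0.19], [0.595, 0.187]] [0.5892 0.1867]
656.0 [[38.0, 185.0], [81.0, 163.0], [127.0, 254.0], [83.0, 276.0]] [[0.553, 0.154], [0.514, 0.209], [0.635, 0.271], [0.682, 0.211]] [0.5963 0.2112]
1960.0 [[243.0, 127.0], [267.0, 126.0], [271.0, 214.0], [246.0, 215.0]] [[0.434, 0.402], [0.428, 0.431], [0.539, 0.457], [0.546, 0.425]] [0.4869 0.4289]
```

View pics/org.png

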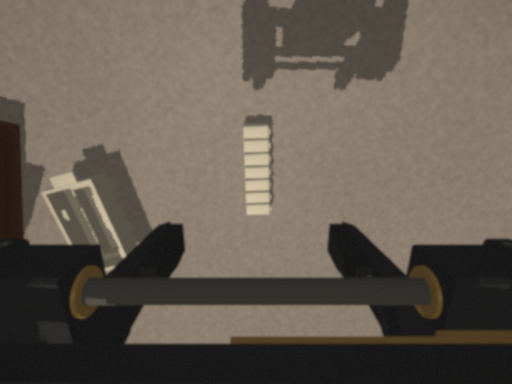

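The organizer shows at about (257,170) in the wrist view. That puts it at (0.487, 0.429) with yaw near 12°, and the sizes agree, so I'll grasp it.

```bash
python3 - <<'E'
from h import *
y=np.radians(192.3)
ctrl.reach([.487,.429,.12],down(y)); ctrl.move_l([.487,.429,.020],velocity=.1); ctrl.sleep(.2)
print(read_position(),read_contact_force())
gripper_close(25); print(read_width()*88, read_position())
ctrl.move_l([.487,.429,.40],velocity=.25); print(read_width()*88)
# box look, jaws along box y -> tool x along box x
b=-.035; p=[.50,.024,.34]; y=besty(p,b); print(np.degrees(y))
ctrl.reach(p,down(y)); ctrl.sleep(.3); snap("box"); print(read_position(),read_qpos().round(2),read_t(),read_width()*88)
E
```

```text
[0.48748148 0.42937918 0.02086821] [0.38926017 0.45372203 1.25246235]
33.72178778855385 [0.48697675 0.428948   0.01995279]
33.77990753080498
177.9946477170421
[0.50012558 0.02449154 0.34000312] [-0.   -0.11  1.85  0.    1.4  -1.54] 11.6917 33.88298896700954
```

View pics/box.png

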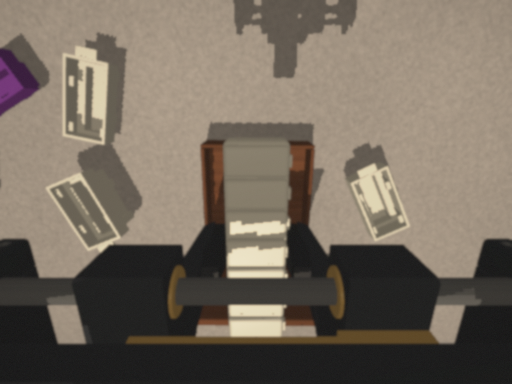

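The organizer is held (33.8 mm wide). The front rim corners of the box are at about (202,143) and (313,143).

```bash
python3 - <<'E'
from h import *
w=load("box")
a,b=wray(w,202,143,.055),wray(w,313,143,.055);print(a,b,np.linalg.norm(a-b))
d=(b-a)/np.linalg.norm(b-a);print("yaw",np.degrees(np.arctan2(-d[0],d[1])))
n=np.array([d[1],-d[0]]); print("centre",(a+b)/2+.085*n,"hinge",(a+b)/2+.17*n)
E
```

```text
[ 0.47561286 -0.05818157] [0.48164619 0.11471948] 0.1730062903590926
yaw -1.9985073776552988
centre [0.56357782 0.02530471] hinge [0.64852612 0.02234047]
```

```bash
python3 - <<'E'
from h import *
R=down(np.radians(178)); c=[.560,.0253]
ctrl.move_l([*c,.34],velocity=.2,rot=R); ctrl.move_l([*c,.10],velocity=.2); ctrl.move_l([*c,.028],velocity=.06)
print(read_position(),read_contact_force(),read_width()*88); open_gripper(); ctrl.sleep(.3)
ctrl.move_l([*c,.16],velocity=.15); 
ctrl.move_l([.50,.0263,.36],velocity=.25)
# look at the tab from above, facing the hinge side
y=np.radians(-2); print(kinematics.solve_ik([.60,.024,.42],down(y)))
ctrl.reach([.60,.024,.42],down(y)); ctrl.sleep(.3); snap("tab"); print(read_position(),read_qpos().round(2),read_t())
c=cams.camera("scene"); cv2.imwrite("pics/scene1.png",c["img"])
E
```

```text
[0.56052799 0.02530112 0.02852755] [-0.39910074 -0.11924702 -1.34650142] 33.662056800675266
[-1.50004557e-03  6.66385463e-02  1.53593690e+00 -4.44089210e-16
  1.53901721e+00  1.60420287e+00]
[0.59998848 0.02400246 0.42009153] [-0.    0.07  1.54 -0.    1.54  1.6 ] 21.0667
```

View pics/tab.png

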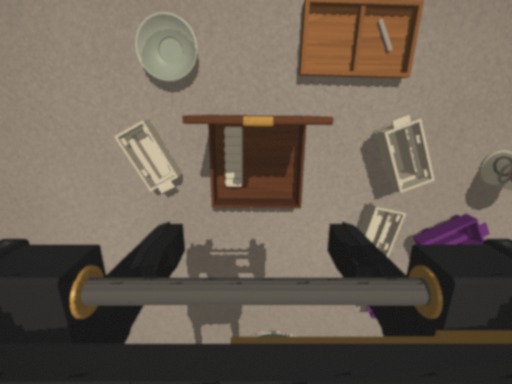

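The organizer lies flat inside the box, shifted towards the left wall at (233,157). The tab is at about (258,121). I'll check the cover angle by projecting the tab.

```bash
cat >> h.py <<'E'
H=np.array([.6485,.0223,.055]); BY=np.radians(-2.)
def cov(th,r,n=0.,s=0.):
    "world point r from hinge, n above the cover's underside, s along box y"
    bx=np.array([np.cos(BY),np.sin(BY),0]);by=np.array([-np.sin(BY),np.cos(BY),0]);z=np.array([0,0,1.])
    return H+bx*(-r*np.cos(th)+n*np.sin(th))+z*(r*np.sin(th)+n*np.cos(th))+by*s
E
python3 - <<'E'
from h import *
w=load("tab"); 
for th in (1.6,1.75,1.9):
    print(th,[wproj(w,cov(th,r,n,s)).round(0).tolist() for r,n,s in [(.245,0,.016),(.245,10e-3,-.016),(.17,0,.09),(.17,0,-.09),(.17,.01,-.09)]],[proj("scene",cov(th,r,.005)).round().tolist() for r in(.245,.17)], cov(th,.2,.005).round(3))
print([wproj(w,p).round().tolist() for p in [cov(0,.17,0,.09),cov(0,.17,0,-.09),cov(0,0,0,.09)]])
E
```

```text
1.6 [[239.0, 129.0], [274.0, 118.0], [181.0, 125.0], [331.0, 125.0], [332.0, 117.0]] [[290.0, 171.0], [289.0, 196.0]] [0.659 0.022 0.255]
1.75 [[238.0, 87.0], [274.0, 75.0], [180.0, 103.0], [332.0, 103.0], [333.0, 94.0]] [[291.0, 183.0], [290.0, 205.0]] [0.689 0.021 0.251]
1.9 [[238.0, 45.0], [274.0, 34.0], [179.0, 81.0], [333.0, 81.0], [332.0, 73.0]] [[292.0, 198.0], [290.0, 215.0]] [0.718 0.02  0.243]
[[211.0, 209.0], [301.0, 209.0], [206.0, 121.0]]
```

```bash
python3 - <<'E'
from h import *
R=down(BY); g=lambda th,dz=0:(cov(th,.2,.005)+[0,0,dz-.001]).tolist()
ctrl.reach(g(1.6,.10),R); ctrl.move_l(g(1.6),velocity=.1); print(read_contact_force().round(1))
gripper_close(15); print("w",read_width()*88,read_contact_force().round(1))
for th in np.arange(1.5,.15,-.1):
    ctrl.move_l(g(th),velocity=.08); f=np.array(read_contact_force())
    print(round(th,2),f.round(1),end=";")
for th in (.12,.07,.03,0,-.01,-.02,-.03):
    ctrl.move_l(g(th),velocity=.03); f=np.array(read_contact_force()); print(th,f.round(1),np.array(read_position()).round(4),round(read_width()*88,1))
    if f[2]>14: break
print(read_t())
E
```

```text
[-0.4  0.2 -0.2]
w 31.943355999737815 [-0.8 -4.9 -0.1]
1.5 [-1.5 -5.4  0.4];1.4 [-1.9 -5.5  0.4];1.3 [-2.3 -4.3 -0.1];1.2 [-1.8 -5.4 -0.5];1.1 [-0.7 -5.7 -1.1];1.0 [ 0.3 -4.3 -2.6];0.9 [ 0.9 -4.5 -3.7];0.8 [ 1.6 -4.9 -5.5];0.7 [ 2.9 -5.1 -7.3];0.6 [ 5.6 -5.3 -7.3];0.5 [ 6.3 -4.9 -6.5];0.4 [ 6.  -5.9 -5.6];0.3 [ 5.7 -5.7 -5.6];0.2 [ 6.5 -4.3 -4.3];0.12 [ 6.1 -4.7 -2.8] [0.4522 0.029  0.0829] 31.7
0.07 [ 6.4 -5.5 -3.8] [0.451  0.0291 0.073 ] 31.8
0.03 [ 5.8 -5.1 -3.1] [0.4505 0.0291 0.065 ] 32.0
0 [ 1.3 -4.9  8.7] [0.4505 0.0291 0.0605] 31.7
-0.01 [-2.3 -5.  16.1] [0.4508 0.0291 0.0593] 31.8
31.3833
```

The cover is on its stop. I'll release it and look at the deep tote, fitting its pose by matching the silhouette.

```bash
cat >> h.py <<'E'
from scipy.optimize import minimize
def whitemask(im,near):
    hsv=cv2.cvtColor(im,cv2.COLOR_BGR2HSV)
    m=((hsv[...,2]>165)&(hsv[...,1]<75)).astype(np.uint8)
    m=cv2.morphologyEx(m,cv2.MORPH_CLOSE,np.ones((3,3)))
    cs,_=cv2.findContours(m,0,2); cs=[c for c in cs if cv2.contourArea(c)>300]
    c=max(cs,key=lambda c:cv2.pointPolygonTest(c,(float(near[0]),float(near[1])),True))
    o=np.zeros_like(m);cv2.drawContours(o,[c],-1,1,-1);return o
def outline(w,x,y,yaw,zr):
    "projected rim band and tab, rim top at zr"
    c,s=np.cos(yaw),np.sin(yaw); tr=lambda a,b,z:wproj(w,[x+c*a-s*b,y+s*a+c*b,z])
    rim=np.array([tr(a,b,z) for a in(-.06,.06) for b in(-.032,.032) for z in(zr,zr-.028)],np.float32)
    tab=np.array([tr(a,b,zr) for a in(.06,.074) for b in(-.015,.015)],np.float32)
    return cv2.convexHull(rim),cv2.convexHull(tab)
def fit(w,x,y,yaw,zr):
    S=4; m=cv2.resize(whitemask(w[0],wproj(w,[x,y,zr])),None,fx=S,fy=S,interpolation=cv2.INTER_LINEAR)
    def cost(p):
        o=np.zeros_like(m)
        for h in outline(w,p[0]/1e3,p[1]/1e3,p[2]/57.3,zr): cv2.fillPoly(o,[np.round((h+.5)*S-.5).astype(np.int32)],1)
        return 1-(o&m).sum()/(o|m).sum()
    x0=[x*1e3,y*1e3,yaw*57.3]
    r=minimize(cost,x0,method="Nelder-Mead",options=dict(initial_simplex=[x0]+[[x0[j]+(6 if i==j else 0) for j in range(3)] for i in range(3)],xatol=.05))
    r=minimize(cost,r.x,method="Nelder-Mead",options=dict(initial_simplex=[r.x]+[[r.x[j]-(3 if i==j else 0) for j in range(3)] for i in range(3)],xatol=.05))
    return r.x[0]/1e3,r.x[1]/1e3,r.x[2]/57.3,1-r.fun
def draw(w,f,zr,name):
    im=cv2.resize(w[0],None,fx=1.5,fy=1.5)
    for h in outline(w,*f[:3],zr): cv2.polylines(im,[np.round((h+.5)*1.5).astype(np.int32)],True,(0,0,255),1)
    cv2.imwrite(f"pics/{name}.png",im)
E
python3 - <<'E'
from h import *
open_gripper(); p=np.array(read_position()); ctrl.move_l([p[0],p[1],.25],velocity=.2)
x,y,yaw=.576,-.254,np.radians(21.4)
over([x,y,.275],yaw); ctrl.sleep(.3); w=snap("deep")
print(read_position(),read_qpos().round(2),read_t())
f=fit(w,x,y,yaw,.075); print(np.round(f,4),np.degrees(f[2])); draw(w,f,.075,"deep_fit")
E
```

```text
[ 0.57680943 -0.25441698  0.27699425] [-0.45  0.17  1.68  0.    1.29  0.74] 36.1917
[ 0.5782 -0.2539  0.3484  0.9823] 19.95997347659352
```

View pics/deep_fit.png

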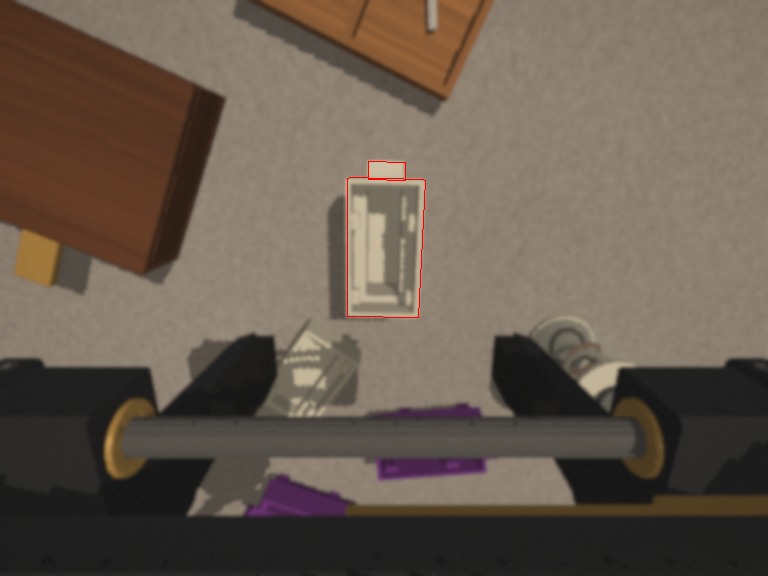

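The fit is good (IoU 0.98). The view also shows the cover closed. Now I'll pick the deep tote, place it on the cover and re-measure it there.

```bash
cat >> h.py <<'E'
def pick(f,zt,flip,F=30):
    "grasp the tote with pose f, TCP at zt; flip: tool x against tote x"
    yaw=f[2]+(np.pi if flip else 0)
    ctrl.move_l([f[0],f[1],zt+.10],velocity=.2,rot=down(yaw)); ctrl.move_l([f[0],f[1],zt],velocity=.08); ctrl.sleep(.2)
    gripper_close(F); print("grip",round(read_width()*88,1),np.array(read_contact_force()).round(1),np.array(read_position()).round(4))
    ctrl.move_l([f[0],f[1],.40],velocity=.2); ctrl.sleep(.3); print("held",round(read_width()*88,1),np.array(read_contact_force()).round(1))
def lower(x,y,yaw,z0,z1,fmax=6):
    "slow descent to contact"
    ctrl.move_l([x,y,z0],velocity=.12); ctrl.sleep(.3); b=np.array(read_contact_force())
    z=z0
    while z>z1:
        z-=.0015; ctrl.move_l([x,y,z],velocity=.02); f=np.array(read_contact_force())-b
        if f[2]>fmax: break
    print("down",np.array(read_position()).round(4),f.round(1),"width",round(read_width()*88,1),"cmd z",round(z,4))
E
python3 - <<'E'
from h import *
pick((.5782,-.2539,.3484),.059,False)
D=np.radians(88); x,y=.5635,.0253
ctrl.reach([x,y,.40],down(D)); ctrl.move_l([x,y,.20],velocity=.15)
lower(x,y,D,.135,.121); open_gripper(); ctrl.sleep(.3)
ctrl.move_l([x,y,.34],velocity=.15); ctrl.sleep(.3); w=snap("placed")
f=fit(w,x,y,D,.14); print(np.round(f,4),np.degrees(f[2]),read_t()); draw(w,f,.14,"placed_fit")
E
```

```text
grip 63.3 [0.  0.2 0. ] [ 0.5783 -0.254   0.0591]
held 63.3 [ 0.5  0.4 -2.1]
down [0.5636 0.0253 0.1244] [-4.4  0.7  8.8] width 63.8 cmd z 0.123
[0.563  0.0245 1.5372 0.9791] 88.07417612436018 49.5083
```

View pics/placed_fit.png

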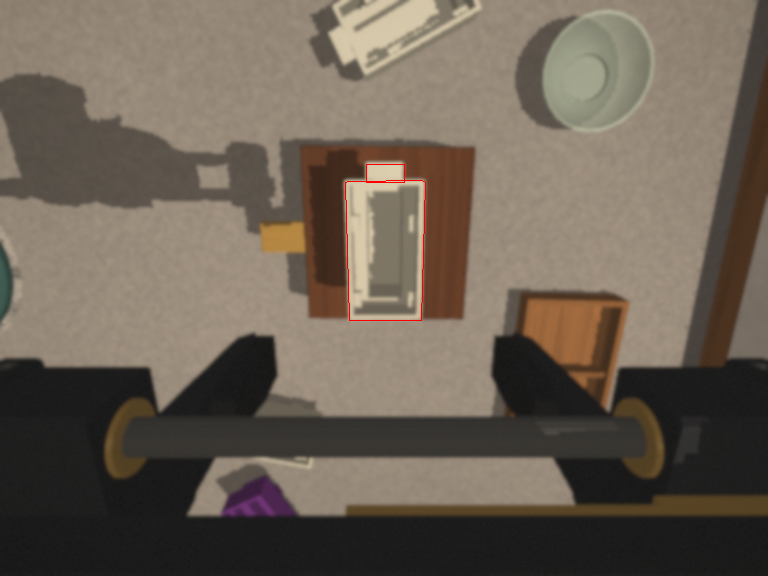

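The deep tote stands in the middle of the cover, at (0.563, 0.0245), yaw 88°. Next is tote B, turned end for end.

```bash
python3 - <<'E'
from h import *
x,y,yaw=.403,-.23,np.radians(167.1)
over([x,y,.25],yaw-np.pi); ctrl.sleep(.3); w=snap("B"); f=fit(w,x,y,yaw,.05); print(np.round(f,4),np.degrees(f[2]),read_qpos().round(2),read_t())
draw(w,f,.05,"B_fit")
E
```

```text
[ 0.4069 -0.2299  2.8947  0.9729] 165.85313923023025 [-0.57 -0.14  2.04  0.    1.24  1.22] 52.0167
```

View pics/B_fit.png

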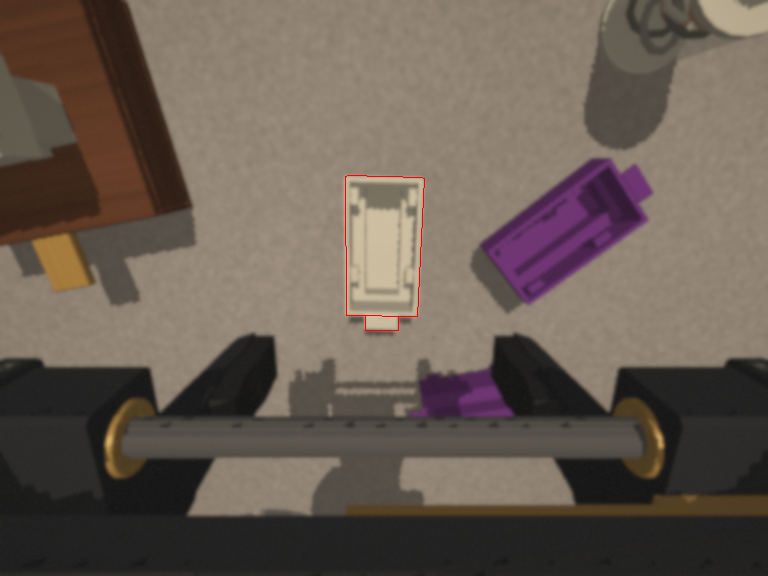

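```bash
python3 - <<'E'
from h import *
pick((.4069,-.2299,2.8947),.034,True)
D=np.radians(88.07); x,y=.563,.0245
ctrl.reach([x,y,.40],down(D)); ctrl.move_l([x,y,.24],velocity=.15)
lower(x,y,D,.18,.163,fmax=5)
w=snap("B_on")
open_gripper(); ctrl.sleep(.3)
print(read_contact_force())
ctrl.move_l([x,y,.383],velocity=.15); ctrl.sleep(.3); w=snap("B_placed")
f=fit(w,x,y,D+np.pi,.183); print(np.round(f,4),np.degrees(f[2]),read_t()); draw(w,f,.183,"B_placed_fit")
E
```

```text
grip 63.5 [-0.4 -0.3  0.6] [ 0.4069 -0.2299  0.0341]
held 63.4 [ 0.1  0.2 -1.1]
down [0.5632 0.0245 0.1675] [-1.5 -0.5  6.2] width 63.6 cmd z 0.1665
[-0.5312509   0.06419826  0.17873042]
[0.5624 0.024  4.678  0.9834] 268.02750553526096 65.5
```

View pics/B_placed_fit.png

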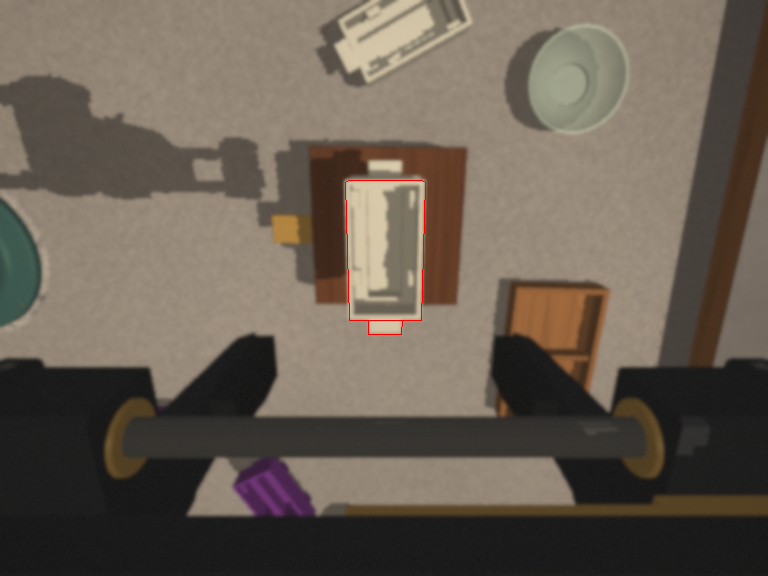

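Tote B stands on the ledges: contact was at 0.1675 against 0.167 expected, with tabs at opposite ends. Tote A is next.

```bash
python3 - <<'E'
from h import *
x,y,yaw=.587,.232,np.radians(205.3)
over([x,y,.25],yaw); ctrl.sleep(.3); w=snap("A"); f=fit(w,x,y,yaw,.05); print(np.round(f,4),np.degrees(f[2]),read_qpos().round(2),read_t())
draw(w,f,.05,"A_fit")
if f[3]<.965 or np.hypot(f[0]-x,f[1]-y)>.01: raise SystemExit("check fit")
pick(f[:3],.034,False)
D=np.radians(88.05); x,y=.5624,.024
ctrl.reach([x,y,.40],down(D)); ctrl.move_l([x,y,.28],velocity=.15)
lower(x,y,D,.223,.206,fmax=5); open_gripper(); ctrl.sleep(.3)
ctrl.move_l([x,y,.426],velocity=.15); ctrl.sleep(.3); w=snap("A_placed")
f=fit(w,x,y,D,.226); print(np.round(f,4),np.degrees(f[2]),read_t()); draw(w,f,.226,"A_placed_fit")
# retreat for a clear final look
ctrl.reach([.30,-.55,.40],down(np.radians(20))); c=cams.camera("scene"); s=c["img"]; cv2.imwrite("pics/scene2.png",s)
cv2.imwrite("pics/fin.png",np.hstack([cv2.resize(cv2.imread("pics/A_placed_fit.png")[100:360,240:560],(400,325)),cv2.resize(s[80:340,130:450],(400,325),interpolation=cv2.INTER_CUBIC)]))
E
```

```text
[0.5924 0.233  3.5736 0.9691] 204.74936474251547 [ 0.34  0.18  1.71  0.    1.25 -1.68] 68.2583
grip 63.5 [-0.4  0.4  0.3] [0.5924 0.2331 0.034 ]
held 63.7 [-0.2 -0.2 -1.7]
down [0.5626 0.024  0.2104] [-2.9 -0.4  6.2] width 63.5 cmd z 0.2095
[0.562  0.0243 1.5367 0.9783] 88.04705120493534 81.7583
```

View pics/fin.png

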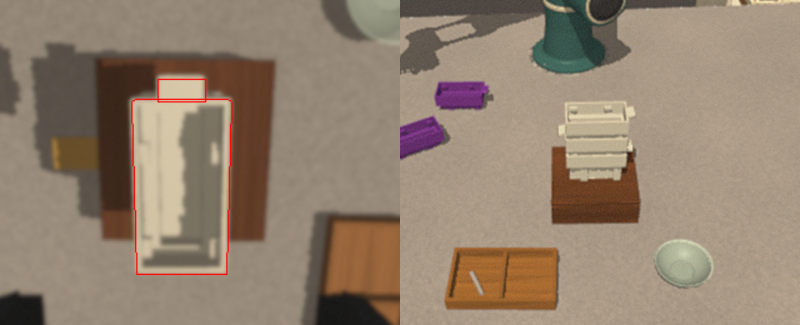

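The stack is straight and upright, with the tabs at alternating ends. Before handing in, I'll check the area the arm hid in the first top view for a third tote.

```bash
python3 - <<'E'
from h import *
c=cams.camera("top"); cv2.imwrite("pics/top2.png",c["img"])
E
```

```text
(no output)
```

View pics/top2.png

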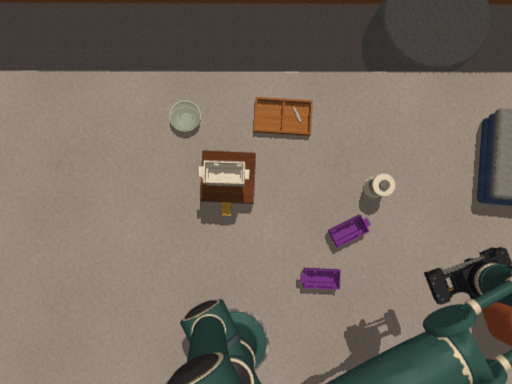

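The stack sits at (224,173), only the purple decoys remain at (348,232) and (321,279), and the dish, tray and dispenser haven't moved. Handing in.

```bash
python3 -c "
from plant import *
print(read_contact_force(),read_t()); workorder.sign_off()"
```

```text
[-0.92210445 -0.53628621 -0.6003897 ] 84.1167
the job is handed in; nothing more can be done
```

I handed the job in at 84 s. The organizer is in the box, the cover is closed, and the deep tote stands on it with both shallow totes stacked on top. Only two shallow totes were there.

- **Organizer:** after I released it, it lay flat but further left than where I put it down, probably the announced knock. It was still well inside the box, so I left it. I could not see it again once the cover was closed.
- **Cover:** lowered slowly by its tab. Contact force rose exactly where the stop should be, and the cover looked closed in every later view.
- **Stack:** the three totes' measured centres lie within about 1 mm of each other. Contact heights were within 1 mm of the right-stacked heights, so neither tote nested, and the last pictures show the tabs at alternate ends.
- **Bystanders and decoys:** the dish, tray, dispenser and purple decoys looked unmoved in the last top view.

None of my checks failed. The only disagreement was the organizer's shifted position.

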